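# Open the locked-lid canister and hang its lid on the rail

### The arm

A 6-joint arm with a two-finger parallel gripper is mounted at the origin on a cart in front of the work surface, level with it; the furniture and walls round the work are solid. World frame = base frame: x ahead of the robot, y to its left, z up, the work surface at z = 0. Lengths are in m, angles in rad, forces in N, time in s.
With the tool pointing down it reaches from about 0.375 to 0.75 m from the base axis. Payload 9 kg.
Tool frame: the origin (TCP) lies on the centre line of the jaws, within the pads' length; the fingertips stand 11 mm ahead of it and the grasp point (between the pads) lies 8 mm behind it; z points along the fingers, y is the line along which they close (so a half turn about z gives the same grasp; the last joint's range is limited). The gripper opens to 85 mm and grips with 20 to 120 N. Pads are 22 mm wide; open, the fingers measure 114 mm over their backs; the gripper's body (76 mm by 85 mm) begins 54 mm behind the grasp point. The pads swing forward as they close: fully open they stand 13 mm farther back than shut.
Start: joints at [-1.366, 0.104, 0.097, 1.564, 0, 1.353], TCP at [0.246, -0.547, 0.242] pointing down, gripper open.
Joint ranges: [-2.99, 2.99], [-0.84, 1.86], [-1.1, 1.16], [-1.84, 2.11], [-1.51, 1.56], [-3.14, 3.14]. Speed limits (rad/s): [2.22, 2.22, 2.57, 3.14, 3.14, 3.14].

### API

Orientations are given as [roll, pitch, yaw] about the fixed x, y, z axes, in that order (R = Rz(yaw) Ry(pitch) Rx(roll)).
In Python, from plant import ctrl, snapshot, job_done gives the robot as it stands. The module is installed in compiled form; this text tells all that it offers.
- The arm moves only by the shell command python3 -m crank 'ROWS' [FORCE]. ROWS is JSON, a list of rows, each a list of 3 entries, a list of its own where there are three numbers: the turn, a rotation vector about the tool's x, y, z in rad, then the shift along the tool's x, y, z in mm, then the finger opening in mm, from 0 to 85.4. A call has 1 to 8 rows; each row is the pose to reach, as a shift and turn from the pose commanded when the call began, along the tool's axes at that moment; what a row does not reach only later rows make up. A row lasts 1/12 s, in which the tool goes at most 41.7 mm and 7.16 degrees, less where a joint would pass 70% of its speed; a pose out of reach is approached as far as the arm can. A call with a gripper value outside its range is refused whole. The fingers move at their own pace and stop on an object; FORCE is the grip in N (left out, the last holds). Time passes only in rows, so rows that repeat a pose let the fingers close. It gives the time, the measured TCP pose, the force, the opening and the grip force at its end, in the units of the state.
- ctrl.observe(): the state, without advancing time (a new reading comes with each control period).
- snapshot(name): name is "scene" or "top" or "wrist"; returns a dict with "color" (480x640x3 uint8, red, green, blue), "intrinsics" (3x3 intrinsics, pixels), "R" (3x3) and "t" (3): a world point X has camera coordinates R X + t; the wrist camera has in their place "mount" (4x4, takes a point from camera to tool coordinates, whose origin is the TCP and whose axes are the flange's). Camera axes: x right, y down, z forward; pixel columns grow to the right and rows downward; lengths in m; the calibration is good to about 2 mm. A picture is of the moment at which its call begins: read the wrist's pose just before it. There is no depth.
- job_done(): hands the job in; it is judged then, once.
The state is a dict: "time_s": time; "qpos": joint angles; "qvel": joint speeds; "joint_torque": joint torques, N m; "tcp_pos": TCP position; "ee_rot": TCP orientation; "wrist_force": force on the tool from outside, world axes, zero at the start; "torque": the same for the moment, N m; "finger_gap": finger opening in m; "finger_force": force on a finger pad.
Only numpy, scipy, OpenCV 4.12 (cv2) and the standard library are available. Lean on these libraries where they do the work, as an engineer would, in place of code of your own. Each camera call takes 0.05 s, during which the arm holds its last target. There are 200 camera calls.

### The job

Open the steel canister for packing: a catch hidden under its lid holds the lid down, so turn the lid anticlockwise (seen from above) by its blue T-handle, feeling with gentle tugs for the place where it comes free, and lift it off without hoisting, tipping or shifting the canister. Hang the lid on the lid rail with one arm of its T-handle hooked over the bar, so that it hangs freely (it may still sway a little), clear of the table. Leave the canister standing where it is and do not disturb the cups, the oil bottle or the bowl.

Things in the scene. Friction and masses are not known exactly. Their poses are not given: they have to be found in the camera images.
- canister: round brushed-steel canister, 99 mm outside diameter, 112 mm high to its rim, on a 120 mm black rubber foot; loose but weighted (2.5 kg, so a pull of some 24 N hoists it). Origin: centre of its underside, z up
- canister_rim (a point): centre of the canister's mouth, at rim level. Below it a hidden catch ring with two gaps half a turn apart, placed anew each time (not tied to the canister's axes), holds the lid's lugs: the lid rises 3 mm and locks. A gap's middle is met after turning the lid 24 to 82 degrees anticlockwise; within about 8 degrees of it the lid lifts free
- lid: steel lid on the canister, about 0.18 kg. Origin: centre of the flange's underside (rim level), z up. Flange 104 mm wide, z 0 to 6 mm; under it a grey plug 64 mm wide, 26 mm deep, with two lugs out to 42 mm radius along lid x. On top a blue T-handle, 10 mm thick along lid y: stem 12 mm wide (lid x), z 6 to 62 mm, and a cross bar along lid x (see lid_handle)
- lid_handle (a point): point in the middle of the T-handle's stem, on the lid's axis, 40 mm above the flange's underside: grip here, closing along lid y. Cross bar above: lid x -40 to +40 mm, z up to 70 mm. Under each arm a roof-shaped notch takes the bar: ridge at x 22 mm, z 62 mm, sides at 45 degrees down to z 52 mm; a lip (x 34 to 40 mm) hangs to z 52 mm. The handle is the same turned half round
- rail: lid rail, fixed to the table: white base plate 90 x 270 x 10 mm with two steel posts (at its y = +-114 mm) that carry a horizontal black rubber-sleeved bar 12 mm thick along its own y, bar axis 190 mm above the table. Origin: centre of the base plate's underside
- rail_mid (a point): middle of the rail's bar, on the bar's axis; y runs along the bar, x across it, z up; the bar is free for 200 mm about this point
- pp_cup_0: small green plastic cup, 49 mm wide, 43 mm high, bystander; origin at its underside
- pp_cup_1: small white plastic cup, 49 mm wide, 43 mm high, bystander; origin at its underside
- oil_bottle: small white bottle with a red pointed cap, 40 mm wide, 112 mm high, bystander; origin at its underside
- steel_bowl: small pale bowl lying upside down, 91 mm wide, 40 mm high, bystander; origin at its underside
Not all that is in view belongs to the job. What is shaped like the lid but turquoise is not meant.

How it is judged:
By the outcome, as a careful person would: the job done as asked, in the order asked, and still so for the second after the job is handed in, with the robot touching nothing.
It also fails if it takes over 61 s, if anything falls off the work surface, if the arm or the gripper's body presses on something with over 40 N, if the wrist force passes 120 N, or if a joint passes its speed limit or range.

## Working session

There is one attempt and no reset: what is moved stays moved. The work goes in short steps, Python scripts to look and compute and a shell command to move; the robot and the scene stay as the last step left them, time stands still between calls to the robot, and variables do not carry over. Pictures are saved under pics/ and viewed, at most 12 in all, crops included, and the job is handed in when it is done.

```bash
mkdir -p pics
cat > h.py <<'E'
import numpy as np, cv2
from plant import ctrl, snapshot, job_done
from scipy.spatial.transform import Rotation as Ro
def snap(n,f):
    s=ctrl.observe(); d=snapshot(n); cv2.imwrite(f'pics/{f}.png',d['color'][...,::-1])
    d={k:np.array(v) for k,v in d.items()}
    if n=='wrist':
        T=np.eye(4);T[:3,:3]=Ro.from_euler('xyz',s['ee_rot']).as_matrix();T[:3,3]=s['tcp_pos']
        M=np.linalg.inv(T@d['mount']); d['R']=M[:3,:3]; d['t']=M[:3,3]
    np.savez(f'pics/{f}.npz',**d); return d
def load(f): return dict(np.load(f'pics/{f}.npz'))
def ray(d,u,v):
    r=d['R'].T@np.linalg.solve(d['intrinsics'],[u,v,1.]); return -d['R'].T@d['t'], r/np.linalg.norm(r)
def onz(d,u,v,z):
    o,r=ray(d,u,v); return o+r*(z-o[2])/r[2]
def proj(d,X):
    p=d['intrinsics']@(d['R']@np.asarray(X,float)+d['t']); return p[:2]/p[2]
E
python3 - <<'E'
from h import *
s=ctrl.observe(); print(s)
for n in('scene','top'): d=snap(n,n); print(n,-d['R'].T@d['t'])
E
```

```text
{'time_s': 0.0, 'qpos': array([-1.36568164e+00,  1.04732740e-01,  9.64679408e-02,  1.56389633e+00,
       -1.54922818e-05,  1.35307919e+00]), 'qvel': array([ 7.05025356e-06, -7.68642828e-04,  1.38095531e-03, -1.12775052e-03,
        8.15239134e-04, -1.04976581e-03]), 'joint_torque': array([ 1.33192821e-04, -5.56949079e+01,  5.03636634e+01,  1.75915402e-02,
       -4.74670123e-04, -9.73637725e-06]), 'tcp_pos': array([ 0.24613503, -0.54683963,  0.241502  ]), 'ee_rot': array([-3.14025672e+00, -2.79672956e-04,  4.22831645e-01]), 'wrist_force': array([ 0.71909685, -0.26412967,  0.07942652]), 'torque': array([-0.02509184,  0.00524073, -0.04698686]), 'finger_force': 0.0, 'finger_gap': 0.08536456080899621}
scene [0.06114355 0.65966129 0.77116823]
top [ 0.43794118 -0.00384179  1.40740323]
```

View pics/scene.png

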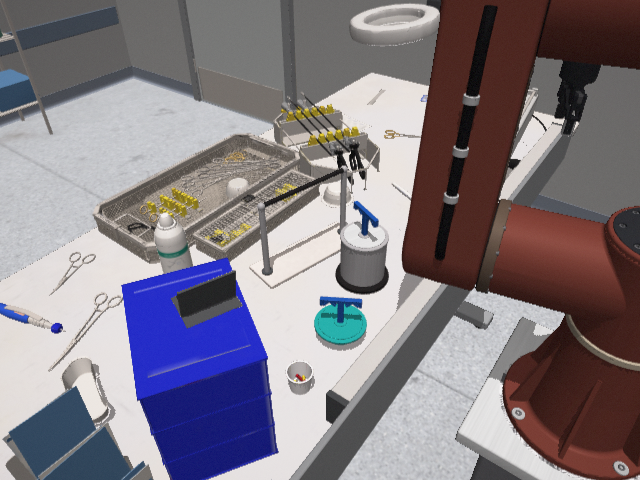

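View pics/top.png

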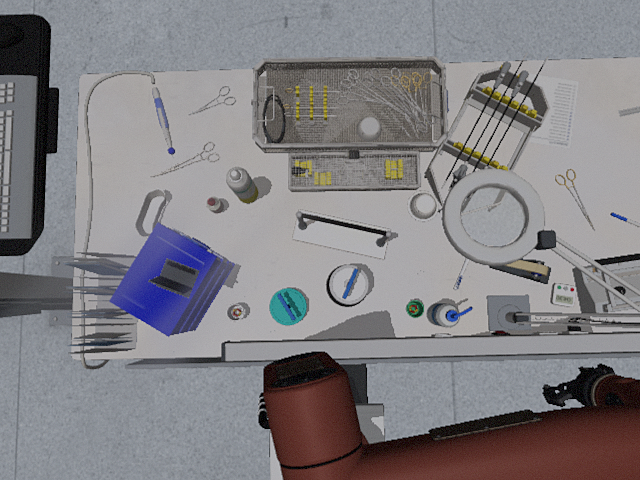

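Candidates for the lid, top view: the steel lid with a blue T at (349,285); a turquoise lid with a blue T at (290,306), a decoy; and the blue-capped pump bottle at (447,315). In the scene view these are steel (363,240) and turquoise (340,322). I choose the steel one at (349,285). The rail bar runs from (300,215) to (388,238). The lamp ring at (495,220) overhangs the direct path.

Run:
```python
from h import *
t=load('top'); s=load('scene')
def blue(d,box):
    x0,y0,x1,y1=box; h=cv2.cvtColor(d['color'],cv2.COLOR_RGB2HSV)
    m=np.zeros(h.shape[:2],np.uint8); m[y0:y1,x0:x1]=cv2.inRange(h,(100,120,60),(125,255,255))[y0:y1,x0:x1]; return m
m=blue(t,(320,255,385,310)); r=cv2.minAreaRect(cv2.findNonZero(m)); print('top handle',r)
box=cv2.boxPoints(r); P=np.array([onz(t,*p,0.182) for p in box]); print(P.round(4), P.mean(0))
(cx,cy),(w,h),a=r
# ends along long axis
c=sorted([(np.linalg.norm(P[i]-P[(i+1)%4]),i) for i in range(4)])[-1]; print('len',c[0]); i=c[1]; e=P[(i+1)%4]-P[i]; print('yaw',np.degrees(np.arctan2(e[1],e[0])))
m2=blue(s,(345,195,385,245)); p=cv2.boundingRect(m2); print('scene handle',p, proj(s,P.mean(0)))
# rail bar: dark pixels in top
g=cv2.cvtColor(t['color'],cv2.COLOR_RGB2GRAY); mm=np.zeros_like(g); mm[205:248,290:400]=(g[205:248,290:400]<60)*255
r=cv2.minAreaRect(cv2.findNonZero(mm)); print('bar',r); Q=np.array([onz(t,*p,0.193) for p in cv2.boxPoints(r)]); print(Q.round(4),Q.mean(0))
# foot of canister
for n,u,v,z in[('bottle',447,315,.1),('gcup',415,308,.04),('bowl',423,205,.03),('turq',290,306,.03),('lamp0 ',495,220,.4),('ringL',443,220,.4),('ringbottom',495,264,.4),('boxedge',238,265,.2)]: print(n,onz(t,u,v,z).round(3))
# lamp triangulate
def tri(a,b):
    o1,r1=ray(t,*a);o2,r2=ray(s,*b);A=np.stack([r1,-r2],1);k=np.linalg.lstsq(A,o2-o1,rcond=None)[0];return (o1+k[0]*r1),(o2+k[1]*r2)
print('lamp',tri((493,218),(395,22)))
print('basket',tri((256,140),(95,212)))
cr=np.hstack([cv2.resize(t['color'][240:330,260:400],(560,360),interpolation=2),]); cr2=cv2.resize(s['color'][180:350,240:400],(560,595)[:1]+(595,),interpolation=2)[:, :]
cv2.imwrite('pics/crop.png',np.vstack([cr,cv2.resize(s['color'][190:300,240:420],(560,240+0))])[...,::-1])
```

```text
top handle ((349.8041687011719, 283.1907653808594), (3.6552464962005615, 30.968061447143555), 23.96249008178711)
[[ 0.4491 -0.0468  0.182 ]
 [ 0.5184 -0.0801  0.182 ]
 [ 0.5145 -0.0883  0.182 ]
 [ 0.4452 -0.0549  0.182 ]] [ 0.48176942 -0.06754431  0.182     ]
len 0.07693259000204962
yaw -25.704735353784137
scene handle (354, 201, 24, 34) [365.24802549 209.16173079]
bar ((342.9765625, 229.90792846679688), (87.52101135253906, 15.719793319702148), 12.26477336883545)
[[ 0.621   0.0564  0.193 ]
 [ 0.6596  0.0473  0.193 ]
 [ 0.6071 -0.1643  0.193 ]
 [ 0.5689 -0.1545  0.193 ]] [ 0.61413551 -0.05377162  0.193     ]
bottle [ 0.395 -0.324  0.1  ]
gcup [ 0.414 -0.252  0.04 ]
bowl [ 0.703 -0.289  0.03 ]
turq [0.428 0.093 0.03 ]
lamp0  [ 0.596 -0.359  0.4  ]
ringL [ 0.599 -0.252  0.4  ]
ringbottom [ 0.506 -0.353  0.4  ]
boxedge [0.533 0.207 0.2  ]
lamp (array([ 0.58917001, -0.3305317 ,  0.47092373]), array([ 0.58935666, -0.33043056,  0.47091859]))
basket (array([0.86839486, 0.16714808, 0.14178545]), array([0.93437628, 0.25924927, 0.17666985]))
```

View pics/crop.png

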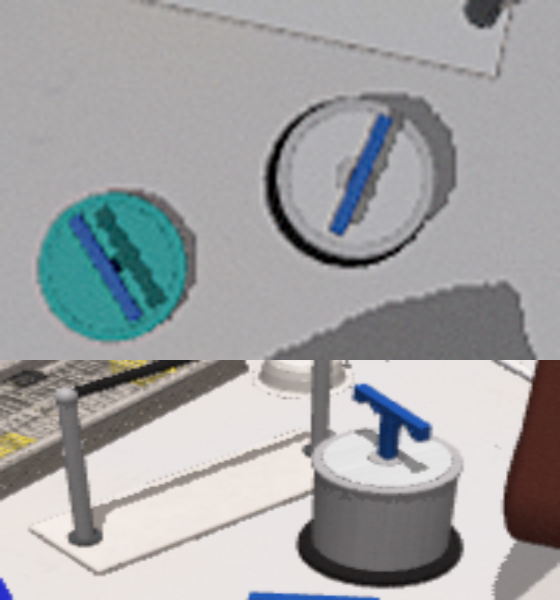

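The crop confirms the steel lid with the blue T; turquoise is the decoy to its left. The lamp ring hangs at z≈0.47 (x 0.49–0.69, y −0.43 to −0.23), so I'll swing in at small radius.

```bash
cat >> h.py <<'E'
def go(pos,yaw,s=None,tilt=0):
    "tool-axis row for a world pose: pointing down, yaw deg, then tilted by tilt deg about tool y"
    s=s or ctrl.observe(); R=Ro.from_euler('xyz',s['ee_rot'])
    G=Ro.from_euler('xyz',[np.pi,0,np.radians(yaw)])*Ro.from_rotvec([0,np.radians(tilt),0])
    return (R.inv()*G).as_rotvec().round(3), (1000*R.inv().apply(np.array(pos)-s['tcp_pos'])).round(1)
def st():
    s=ctrl.observe(); print(round(s['time_s'],2),s['tcp_pos'].round(4),np.degrees(s['ee_rot']).round(2),'F',s['wrist_force'].round(1),'q',s['qpos'].round(2),round(s['finger_gap'],4))
E
python3 - <<'E'
from h import *
print(go([.21,-.38,.26],60), go([.30,-.25,.26],75))
E
```

```text
(array([-0.001, -0.001, -0.624]), array([  35.5, -167.1,  -18.2])) (array([-0.001, -0.001, -0.886]), array([ 170.9, -248.7,  -18.1]))
```

```bash
python3 -m crank '[[[0,0,-0.12],[10,-40,-18],85],[[0,0,-0.25],[18,-80,-18],85],[[0,0,-0.37],[26,-120,-18],85],[[0,0,-0.5],[36,-150,-18],85],[[0,0,-0.62],[60,-175,-18],85],[[0,0,-0.75],[90,-200,-18],85],[[0,0,-0.87],[125,-220,-18],85],[[0,0,-0.9],[160,-240,-18],85]]'; python3 -c "
from h import *
st(); print(go([.42,-.09,.26],130))"
```

```text
time_s: 0.77
tcp_pos: [0.2938, -0.2611, 0.2602]
ee_rot: [3.141, 0.0, 1.328]
wrist_force: [1.4, -0.1, -0.1]
finger_gap: 0.0854
finger_force: 0.0
0.77 [ 0.2938 -0.2611  0.2602] [1.7998e+02 2.0000e-02 7.6120e+01] F [ 1.4 -0.1 -0.1] q [-1.06 -0.53 -0.43  1.68  0.    0.75] 0.0854
(array([ 0.   ,  0.001, -0.94 ]), array([1.964e+02, 8.150e+01, 1.000e-01]))
```

```bash
python3 -m crank '[[[0,0,-0.12],[28,12,0],85],[[0,0,-0.25],[56,24,0],85],[[0,0,-0.37],[84,36,0],85],[[0,0,-0.5],[112,48,0],85],[[0,0,-0.62],[140,60,0],85],[[0,0,-0.74],[168,72,0],85],[[0,0,-0.86],[190,81,0],85],[[0,0,-0.94],[196,81,0],85]]'; python3 -c "
from h import *
st(); snap('wrist','w1'); print(go([.47,-.062,.26],154.3))"
```

```text
time_s: 1.43
tcp_pos: [0.4215, -0.09, 0.2599]
ee_rot: [3.141, -0.001, 2.272]
wrist_force: [0.1, -0.1, -0.0]
finger_gap: 0.0848
finger_force: 0.0
1.43 [ 0.4215 -0.09    0.2599] [ 1.7997e+02 -4.0000e-02  1.3018e+02] F [ 0.1 -0.1 -0. ] q [-0.52 -0.41 -0.34  1.64  0.    0.35] 0.0848
(array([ 0.   , -0.001, -0.417]), array([-10.4,  55.6,  -0.1]))
```

View pics/w1.png

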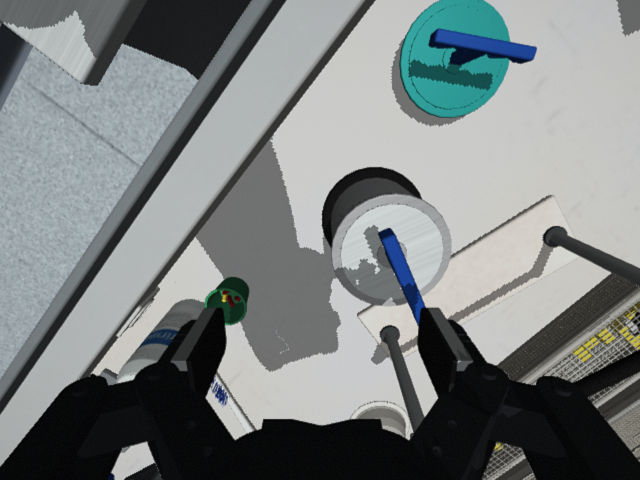

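The wrist picture shows the steel lid's flange centred near (391,249). Its blue cross bar runs from (388,232) to (418,322), where the finger covers it; the turquoise lid is at (458,55). The green cup is at (233,295).

```bash
python3 -c "
from h import *
d=load('w1'); h=cv2.cvtColor(d['color'],cv2.COLOR_RGB2HSV)
c0=onz(d,391,249,.118); print('flange',c0)
m=np.zeros(h.shape[:2],np.uint8); m[225:300,375:425]=cv2.inRange(h,(100,150,60),(125,255,255))[225:300,375:425]
g=d['color'][...,2].astype(int); top=(m>0)
ys,xs=np.nonzero(m); cen=[(xs[ys==y].mean(),y) for y in range(245,300)]
P=np.array([onz(d,*p,.182) for p in cen]); e=P[-1]-P[0]; print(P[0],P[-1],np.degrees(np.arctan2(e[1],e[0])), onz(d,xs[ys<232].mean() if (ys<232).any() else 388,ys.min(),.182))
# corridor distance of top-view centre to this line
p=np.array([.4818,-.0675,.182]); n=np.array([-e[1],e[0]])/np.hypot(*e[:2]); print('off',(p-P[0])[:2]@n, 'proj',proj(d,p))
# flange fit in top view
t=load('top'); print('top flange px (349,286)->',onz(t,349,286,.118))
# ellipse of bright flange in wrist
mm=cv2.inRange(h,(0,0,150),(180,60,255)); 
"
```

```text
flange [ 0.47904216 -0.06475244  0.118     ]
[ 0.45118708 -0.05359128  0.182     ] [ 0.49072488 -0.07190728  0.182     ] -24.856069270875523 [ 0.44313479 -0.04614012  0.182     ]
off 0.00024753236841322523 proj [409.3132858  287.05302566]
top flange px (349,286)-> [ 0.4766887  -0.06849418  0.118     ]
```

```bash
python3 -c "
from h import *
print(go([.480,-.066,.144],154.7))"
```

```text
(array([ 0.   , -0.001, -0.424]), array([-20. ,  60.6, 115.9]))
```

```bash
python3 -m crank '[[[0,0,-0.12],[-7,20,0],85],[[0,0,-0.24],[-14,40,0],85],[[0,0,-0.36],[-20,60,0],85],[[0,0,-0.424],[-20,60.6,20],60],[[0,0,-0.424],[-20,60.6,50],60],[[0,0,-0.424],[-20,60.6,80],60],[[0,0,-0.424],[-20,60.6,105],60],[[0,0,-0.424],[-20,60.6,116],60]]'; python3 -c "
from h import *
st(); d=snap('wrist','w2')"
```

```text
time_s: 2.15
tcp_pos: [0.4778, -0.069, 0.1405]
ee_rot: [-3.141, -0.005, 2.684]
wrist_force: [-1.4, 0.1, -0.8]
finger_gap: 0.0598
finger_force: 0.0
2.15 [ 0.4778 -0.069   0.1405] [-179.98   -0.27  153.8 ] F [-1.4  0.1 -0.8] q [-0.42 -0.25 -0.42  1.4  -0.    0.04] 0.0598
```

View pics/w2.png

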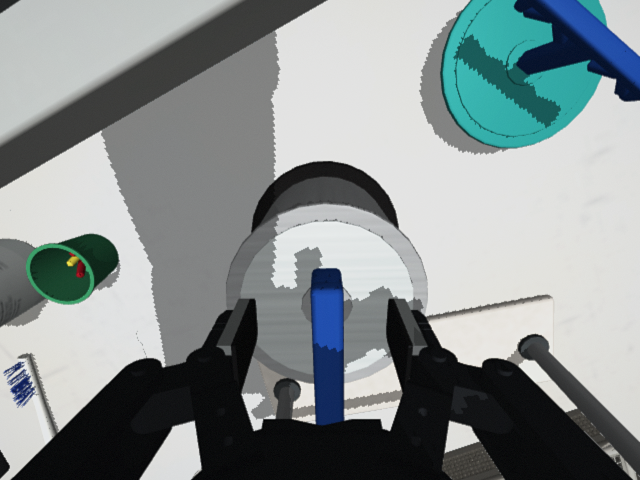

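The bar is centred between the pads (column 328, pads at 250 and 390) and aligned with the tool. I'll check the depth along the bar from its near end at row 268.

```bash
python3 -m crank '[[[0,0,0],[0,0,0],60],[[0,0,0],[0,0,0],60]]' 30; python3 -c "
from h import *
st(); d=snap('wrist','w3'); s=ctrl.observe()
m=cv2.inRange(cv2.cvtColor(d['color'],cv2.COLOR_RGB2HSV),(100,150,60),(125,255,255)); m[:,:270]=0;m[:,390:]=0;m[:200]=0
ys,xs=np.nonzero(m); v=ys.min(); u=xs[ys==v].mean(); P=onz(d,u,v,.182); print(u,v,P)
R=Ro.from_euler('xyz',s['ee_rot']); print('in tool mm',1000*R.inv().apply(P-s['tcp_pos']))
for v2 in (290,320,400): u2=xs[ys==v2].mean(); print(1000*R.inv().apply(onz(d,u2,v2,.182)-s['tcp_pos']))
"
```

```text
time_s: 2.37
tcp_pos: [0.4802, -0.0698, 0.1458]
ee_rot: [-3.142, 0.002, 2.686]
wrist_force: [-0.8, 0.2, -0.1]
finger_gap: 0.0602
finger_force: 0.0
2.37 [ 0.4802 -0.0698  0.1458] [-1.8000e+02  9.0000e-02  1.5388e+02] F [-0.8  0.2 -0.1] q [-0.41 -0.25 -0.42  1.4  -0.    0.04] 0.0602
326.0 257 [ 0.44031216 -0.04795423  0.182     ]
in tool mm [ 45.66755208   2.00288649 -35.89997517]
[ 34.6583809    1.87854436 -35.87213654]
[ 23.95786304   2.06346824 -35.84507761]
[ -8.35177337   2.85593067 -35.76337404]
```

```bash
python3 -m crank '[[[0,0,-0.02],[4,2,1],60],[[0,0,-0.02],[4,2,1],40],[[0,0,-0.02],[4,2,1],20],[[0,0,-0.02],[4,2,1],5],[[0,0,-0.02],[4,2,1],3],[[0,0,-0.02],[4,2,1],3],[[0,0,-0.02],[4,2,1],3],[[0,0,-0.02],[4,2,1],3]]' 40; python3 -m crank '[[[0,0,0],[0,0,0],3],[[0,0,0],[0,0,0],3],[[0,0,0],[0,0,0],3]]'; python3 -c "
from h import *
st()"
```

```text
time_s: 3.08
tcp_pos: [0.4771, -0.0658, 0.1436]
ee_rot: [-3.142, 0.0, 2.707]
wrist_force: [-1.4, -0.1, 3.7]
finger_gap: 0.0098
finger_force: 39.1
time_s: 3.33
tcp_pos: [0.4771, -0.0658, 0.1436]
ee_rot: [-3.142, 0.001, 2.707]
wrist_force: [-1.0, -0.0, 5.3]
finger_gap: 0.0099
finger_force: 39.2
3.33 [ 0.4771 -0.0658  0.1436] [-1.8000e+02  3.0000e-02  1.5509e+02] F [-1.  -0.   5.3] q [-0.41 -0.26 -0.43  1.4  -0.    0.03] 0.0099
```

```bash
python3 -m crank '[[[0,0,0],[0,0,-1.5],3],[[0,0,-0.09],[0,0,-1.5],3],[[0,0,-0.18],[0,0,-1.5],3],[[0,0,-0.27],[0,0,-1.5],3],[[0,0,-0.36],[0,0,-1.5],3],[[0,0,-0.36],[0,0,-1.5],3]]' 50; python3 -c "
from h import *
st();print(ctrl.observe()['torque'])"
```

```text
time_s: 3.83
tcp_pos: [0.4765, -0.0655, 0.1441]
ee_rot: [3.141, -0.001, 3.071]
wrist_force: [0.2, 0.4, -1.7]
finger_gap: 0.0092
finger_force: 48.6
3.83 [ 0.4765 -0.0655  0.1441] [ 1.7998e+02 -8.0000e-02  1.7594e+02] F [ 0.2  0.4 -1.7] q [-0.41 -0.26 -0.43  1.4  -0.   -0.34] 0.0092
[-0.02250798 -0.0205693  -0.00772552]
```

The lid turns without side force. First tug at about 21°.

```bash
python3 -m crank '[[[0,0,0],[0,0,-1.5],3],[[0,0,0],[0,0,-3],3],[[0,0,0],[0,0,-3],3]]'; python3 -m crank '[[[0,0,0],[0,0,-1],3],[[0,0,0],[0,0,-1],3]]'
```

```text
time_s: 4.08
tcp_pos: [0.4751, -0.0649, 0.1451]
ee_rot: [3.14, -0.005, 3.065]
wrist_force: [-0.5, -0.8, -22.9]
finger_gap: 0.0094
finger_force: 48.8
time_s: 4.25
tcp_pos: [0.4751, -0.065, 0.1461]
ee_rot: [3.14, -0.005, 3.065]
wrist_force: [0.6, 0.1, -27.0]
finger_gap: 0.0091
finger_force: 48.5
```

That was a firm lock (27 N, a little too strong). Easing down at once; later tugs will be smaller.

```bash
python3 -m crank '[[[0,0,0],[0,0,2],3],[[0,0,0],[0,0,3.5],3],[[0,0,0],[0,0,3.5],3]]'; python3 -m crank '[[[0,0,-0.07],[0,0,0],3],[[0,0,-0.14],[0,0,0],3],[[0,0,-0.14],[0,0,0],3]]'; python3 -m crank '[[[0,0,0],[0,0,-1],3],[[0,0,0],[0,0,-2],3],[[0,0,0],[0,0,-2],3]]'
```

```text
time_s: 4.5
tcp_pos: [0.4766, -0.0654, 0.1448]
ee_rot: [3.141, -0.001, 3.066]
wrist_force: [-2.1, 2.0, -16.8]
finger_gap: 0.0096
finger_force: 49.8
time_s: 4.75
tcp_pos: [0.4768, -0.0658, 0.1449]
ee_rot: [-3.141, -0.001, -3.074]
wrist_force: [0.1, -0.4, -20.0]
finger_gap: 0.0095
finger_force: 49.6
time_s: 5.0
tcp_pos: [0.4761, -0.0655, 0.146]
ee_rot: [3.141, -0.002, -3.079]
wrist_force: [0.1, 0.3, -27.4]
finger_gap: 0.0092
finger_force: 48.5
```

```bash
python3 -m crank '[[[0,0,0],[0,0,1.5],3],[[0,0,0],[0,0,3],3],[[0,0,0],[0,0,3],3]]';python3 -m crank '[[[0,0,0],[0,0,0.5],3],[[0,0,0],[0,0,1],3],[[0,0,0],[0,0,1],3]]'
```

```text
time_s: 5.25
tcp_pos: [0.4772, -0.0658, 0.1448]
ee_rot: [-3.141, 0.001, -3.078]
wrist_force: [-1.3, 2.1, -14.7]
finger_gap: 0.0094
finger_force: 50.3
time_s: 5.5
tcp_pos: [0.4776, -0.0661, 0.1446]
ee_rot: [-3.14, 0.002, -3.077]
wrist_force: [-3.1, 1.6, -3.1]
finger_gap: 0.0096
finger_force: 51.9
```

```bash
python3 -m crank '[[[0,0,0],[0,0,0.7],3],[[0,0,-0.08],[0,0,0.7],3],[[0,0,-0.16],[0,0,0.7],3],[[0,0,-0.16],[0,0,0.7],3]]';python3 -m crank '[[[0,0,0],[0,0,-0.8],3],[[0,0,0],[0,0,-1.6],3],[[0,0,0],[0,0,-1.6],3]]'
```

```text
time_s: 5.83
tcp_pos: [0.4777, -0.0664, 0.1437]
ee_rot: [-3.14, 0.002, -2.913]
wrist_force: [-2.2, 0.6, 0.7]
finger_gap: 0.0093
finger_force: 52.2
time_s: 6.08
tcp_pos: [0.4775, -0.066, 0.1446]
ee_rot: [-3.141, 0.001, -2.918]
wrist_force: [-0.1, 0.4, -2.0]
finger_gap: 0.0094
finger_force: 52.0
```

```bash
python3 -m crank '[[[0,0,0],[0,0,-0.7],3],[[0,0,0],[0,0,-1.4],3],[[0,0,0],[0,0,-1.4],3]]'; python3 -m crank '[[[0,0,0],[0,0,-0.5],3],[[0,0,0],[0,0,-0.5],3]]'
```

```text
time_s: 6.33
tcp_pos: [0.4771, -0.0658, 0.1448]
ee_rot: [3.142, 0.0, -2.917]
wrist_force: [5.1, -1.1, -14.5]
finger_gap: 0.0094
finger_force: 50.4
time_s: 6.5
tcp_pos: [0.4767, -0.0656, 0.145]
ee_rot: [3.141, -0.001, -2.917]
wrist_force: [4.3, -0.9, -17.8]
finger_gap: 0.009
finger_force: 49.8
```

```bash
python3 -m crank '[[[0,0,0],[0,0,2],3],[[0,0,-0.08],[0,0,2],3],[[0,0,-0.16],[0,0,2],3],[[0,0,-0.16],[0,0,2],3],[[0,0,-0.16],[0,0,1.2],3],[[0,0,-0.16],[0,0,0.4],3],[[0,0,-0.16],[0,0,0.4],3],[[0,0,-0.16],[0,0,0.4],3]]'
```

```text
time_s: 7.17
tcp_pos: [0.4766, -0.0657, 0.1449]
ee_rot: [3.141, -0.001, -2.758]
wrist_force: [3.3, -2.1, -18.3]
finger_gap: 0.0096
finger_force: 49.8
```

Locked at 47°. Next.

```bash
python3 -m crank '[[[0,0,0],[0,0,2],3],[[0,0,-0.08],[0,0,2],3],[[0,0,-0.16],[0,0,2],3],[[0,0,-0.16],[0,0,2],3],[[0,0,-0.16],[0,0,1.2],3],[[0,0,-0.16],[0,0,0.4],3],[[0,0,-0.16],[0,0,0.4],3],[[0,0,-0.16],[0,0,0.4],3]]'
```

```text
time_s: 7.83
tcp_pos: [0.477, -0.0658, 0.145]
ee_rot: [-3.142, -0.0, -2.598]
wrist_force: [3.5, -2.4, -13.8]
finger_gap: 0.0092
finger_force: 50.4
```

Locked at 56°. Next.

```bash
python3 -m crank '[[[0,0,0],[0,0,2],3],[[0,0,-0.08],[0,0,2],3],[[0,0,-0.16],[0,0,2],3],[[0,0,-0.16],[0,0,2],3],[[0,0,-0.16],[0,0,1.2],3],[[0,0,-0.16],[0,0,0.2],3],[[0,0,-0.16],[0,0,0.2],3],[[0,0,-0.16],[0,0,0.2],3]]'
```

```text
time_s: 8.5
tcp_pos: [0.4771, -0.0659, 0.1455]
ee_rot: [-3.141, 0.0, -2.438]
wrist_force: [-2.8, -1.3, -0.6]
finger_gap: 0.0095
finger_force: 52.1
```

Little force at 65°; raise a bit more.

```bash
python3 -m crank '[[[0,0,0],[0,0,-0.8],3],[[0,0,0],[0,0,-1.6],3],[[0,0,0],[0,0,-1.6],3]]'
```

```text
time_s: 8.75
tcp_pos: [0.477, -0.0657, 0.1468]
ee_rot: [-3.142, 0.0, -2.437]
wrist_force: [-0.8, -1.2, -2.4]
finger_gap: 0.0092
finger_force: 52.0
```

```bash
python3 -m crank '[[[0,0,-0.06],[0,0,0],3],[[0,0,-0.06],[0,0,-1.5],3],[[0,0,-0.06],[0,0,-3],3],[[0,0,-0.06],[0,0,-4.5],3],[[0,0,-0.06],[0,0,-4.5],3]]'
```

```text
time_s: 9.17
tcp_pos: [0.4771, -0.0658, 0.1516]
ee_rot: [-3.141, 0.0, -2.377]
wrist_force: [-1.7, -0.5, -2.1]
finger_gap: 0.0093
finger_force: 52.1
```

Free: the lid is 8 mm up with only its own weight on the wrist. Lift straight.

```bash
python3 -m crank '[[[0,0,0],[0,0,-6],3],[[0,0,0],[0,0,-16],3],[[0,0,0],[0,0,-30],3],[[0,0,0],[0,0,-46],3],[[0,0,0],[0,0,-62],3],[[0,0,0],[0,0,-70],3],[[0,0,0],[0,0,-70],3],[[0,0,0],[0,0,-70],3]]' 70
python3 - <<'E'
from h import *
st()
t=load('top'); s=load('scene')  # initial images: unobstructed
# bar seen in top: dark ridge points per column
g=cv2.cvtColor(t['color'],cv2.COLOR_RGB2GRAY).astype(int)
pts=[]
for u in range(306,382):
    v0=215+(u-303)*.26; vs=np.arange(int(v0-8),int(v0+9)); w=np.clip(110-g[vs,u],0,None); 
    if w.sum()>60: pts.append((u,(w*vs).sum()/w.sum()))
pts=np.array(pts); k=np.polyfit(pts[:,0],pts[:,1],1); res=pts[:,1]-np.polyval(k,pts[:,0]); print('fit',k,res.std(),len(pts))
A=onz(t,305,np.polyval(k,305),.192);B=onz(t,382,np.polyval(k,382),.192); print('bar top view',A,B,np.degrees(np.arctan2(*(A-B)[1::-1])))
# scene: dark bar
g2=cv2.cvtColor(s['color'],cv2.COLOR_RGB2GRAY).astype(int); q=[]
for u in range(272,338):
    v0=205-(u-264)*.425; vs=np.arange(int(v0-8),int(v0+9)); w=np.clip(70-g2[vs,u],0,None)
    if w.sum()>40: q.append((u,(w*vs).sum()/w.sum()))
q=np.array(q);k2=np.polyfit(q[:,0],q[:,1],1);print('scene fit',k2,(q[:,1]-np.polyval(k2,q[:,0])).std(),len(q))
# predicted scene line from top line at heights
for z in(.185,.19,.195):
    a=onz(t,305,np.polyval(k,305),z);b=onz(t,382,np.polyval(k,382),z)
    print(z,[ (proj(s,p)[1]-np.polyval(k2,proj(s,p)[0])).round(2) for p in(a,b)])
# base plate corners by top view
for c in((301,209),(396,232),(388,259),(293,238)): print(onz(t,*c,.01).round(4))
d=snap('top','top2')
E
```

```text
time_s: 9.83
tcp_pos: [0.4773, -0.0658, 0.2215]
ee_rot: [-3.141, 0.0, -2.376]
wrist_force: [-0.2, -0.3, -3.1]
finger_gap: 0.0092
finger_force: 68.3
9.83 [ 0.4773 -0.0658  0.2215] [-1.7995e+02  2.0000e-02 -1.3616e+02] F [-0.2 -0.3 -3.1] q [-0.41 -0.26 -0.29  1.54  0.   -1.17] 0.0092
fit [  0.23128548 144.78921936] 0.7332431376029972 76
bar top view [0.65348894 0.03967393 0.192     ] [ 0.60348709 -0.15085554  0.192     ] 75.29511019425752
scene fit [ -0.44859624 322.97418073] 0.1629030494428474 66
0.185 [np.float64(0.85), np.float64(1.47)]
0.19 [np.float64(-0.95), np.float64(-0.18)]
0.195 [np.float64(-2.77), np.float64(-1.84)]
[0.7046 0.0573 0.01  ]
[ 0.6305 -0.2129  0.01  ]
[ 0.5537 -0.187   0.01  ]
[0.6209 0.082  0.01  ]
```

View pics/top2.png

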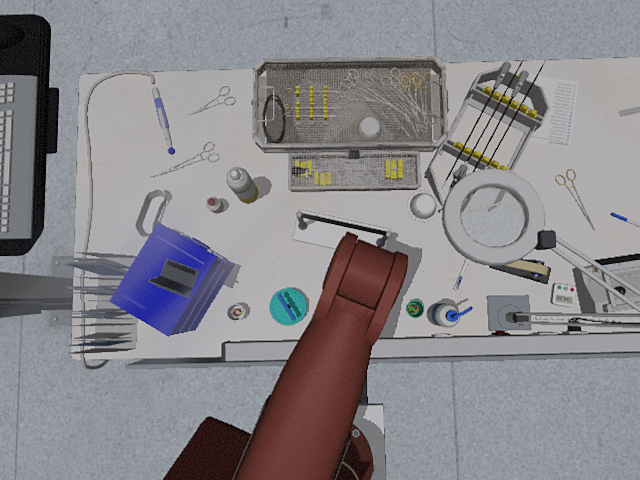

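The top view shows the arm over the canister and everything else undisturbed. The rail bar (top pixels (305,215) to (382,233)) agrees in both views at z≈0.19. Plan: slide the lid in from the robot's side, lip over and flange under the bar, at rail y ≈ +35 mm.

```bash
python3 -c "
from h import *
print(go([.5625,-.012,.2215],165.0))"
```

```text
(array([ 0.   , -0.   ,  1.027]), array([-98.9, -20.6,  -0.8]))
```

```bash
python3 -m crank '[[[0,0,0.11],[-6,-1,0],3],[[0,0,0.23],[-16,-3,0],3],[[0,0,0.35],[-30,-6,0],3],[[0,0,0.47],[-45,-9,0],3],[[0,0,0.59],[-60,-12,0],3],[[0,0,0.71],[-75,-15,0],3],[[0,0,0.83],[-90,-18,0],3],[[0,0,0.95],[-99,-20.6,0],3]]'; python3 -c "
from h import *
print(go([.5625,-.012,.186],165.0))"
```

```text
time_s: 10.55
tcp_pos: [0.563, -0.011, 0.2196]
ee_rot: [3.141, -0.002, 2.951]
wrist_force: [1.5, -0.4, -2.3]
finger_gap: 0.0092
finger_force: 68.2
(array([ 0.   , -0.002,  0.072]), array([ 0.2, -1.1, 33.6]))
```

```bash
python3 -m crank '[[[0,0,0.072],[0,-1,10],3],[[0,0,0.072],[0,-1,25],3],[[0,0,0.072],[0,-1,33],3],[[0,0,0.072],[0,-1,33],3],[[0,0,0.072],[0,-1,33],3],[[0,0,0.072],[0,-1,33],3],[[0,0,0.072],[0,-1,33],3]]'; python3 -c "
from h import *
st(); d=snap('wrist','w4'); d=snap('scene','sc2')
a=cv2.imread('pics/w4.png'); b=cv2.imread('pics/sc2.png')[130:330,220:420]
cv2.imwrite('pics/v4.png',np.hstack([cv2.resize(a,(480,360)),cv2.resize(b,(320,360))]))
print(go([.6137,-.0255,.186],165.0))"
```

```text
time_s: 11.13
tcp_pos: [0.5628, -0.0131, 0.189]
ee_rot: [-3.142, 0.001, 2.885]
wrist_force: [0.3, 0.4, -3.0]
finger_gap: 0.0089
finger_force: 68.2
11.13 [ 0.5628 -0.0131  0.189 ] [-1.8000e+02  7.0000e-02  1.6529e+02] F [ 0.3  0.4 -3. ] q [-0.26 -0.01 -0.12  1.46 -0.    0.  ] 0.0089
(array([-0.   ,  0.001,  0.005]), array([-52.4,   1. ,   3. ]))
```

View pics/v4.png

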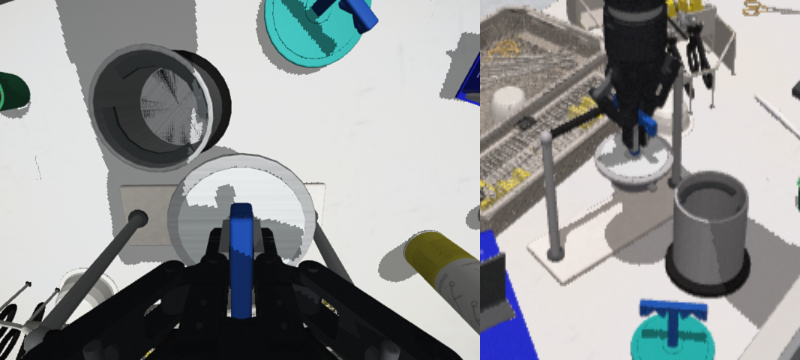

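The canister stands open where it was. The lid is held level short of the bar, with the near end of its handle at (241,207) in the left panel. Check where the lid sits in the grip.

```bash
python3 -c "
from h import *
d=load('w4'); s=ctrl.observe(); R=Ro.from_euler('xyz',s['ee_rot'])
m=cv2.inRange(cv2.cvtColor(d['color'],cv2.COLOR_RGB2HSV),(100,150,40),(125,255,255)); m[:,:290]=0;m[:,360:]=0;m[:200]=0
ys,xs=np.nonzero(m); 
for v in (ys.min()+1,):
    u=xs[ys==v].mean(); print(u,v,1000*R.inv().apply(onz(d,u,v,s['tcp_pos'][2]+.038)-s['tcp_pos']))
b=s['tcp_pos']
# end face bottom/top in wrist image: brightness step
print(d['color'][ys.min()-2:ys.min()+30:2,int(u)].tolist())
t=load('sc2'); hm=cv2.inRange(cv2.cvtColor(t['color'],cv2.COLOR_RGB2HSV),(100,150,40),(125,255,255)); hm[:175]=0; hm[215:]=0; hm[:,:280]=0; hm[:,345:]=0
y,x=np.nonzero(hm); print('scene blue',x.min(),x.max(),y.min(),y.max())
X=R.as_matrix()
for n,p in dict(farTop=(-40,0),nearTop=(40,0)).items(): print(n,proj(t,b+X@np.array([p[0],0,-38])/1000))
# flange edges in scene & wrist: ellipse centre check
print('flange c wrist',proj(d,b+X@np.array([0,0,25.6])/1000),'scene',proj(t,b+X@np.array([0,0,25.6])/1000))
"
```

```text
322.0 272 [ 41.10388666   0.76110947 -38.04778525]
[[222, 229, 229], [24, 36, 66], [12, 28, 64], [13, 30, 67], [9, 28, 67], [14, 32, 71], [16, 32, 72], [14, 29, 66], [12, 29, 67], [9, 28, 67], [12, 27, 58], [21, 53, 122], [28, 68, 157], [31, 75, 169], [33, 80, 178], [34, 80, 179]]
scene blue 303 329 182 214
farTop [304.99468415 181.67140271]
nearTop [330.21199092 198.55362244]
flange c wrist [320.33291126 294.22826951] scene [317.55573787 215.72753395]
```

```bash
python3 -m crank '[[[0,0,0.005],[-10,1,0],3],[[0,0,0.005],[-20,1,0],3],[[0,0,0.005],[-30,1,0],3],[[0,0,0.005],[-40,1,0],3],[[0,0,0.005],[-48,1,0],3],[[0,0,0.005],[-52,1,0],3],[[0,0,0.005],[-52,1,0],3],[[0,0,0.005],[-52,1,0],3]]'; python3 -c "
from h import *
st(); d=snap('scene','sc3'); w=snap('wrist','w5')
a=cv2.imread('pics/w5.png'); b=cv2.imread('pics/sc3.png')[130:280,240:390]
cv2.imwrite('pics/v5.png',np.hstack([cv2.resize(a,(320,240)),np.zeros((240,0,3),np.uint8)]) if 0 else cv2.resize(b,(600,600),interpolation=2))
print(go([.6137,-.0255,.168],165.0))"
```

```text
time_s: 11.9
tcp_pos: [0.6129, -0.0252, 0.1883]
ee_rot: [-3.142, -0.0, 2.88]
wrist_force: [0.1, 1.3, -1.9]
finger_gap: 0.0092
finger_force: 68.4
11.9 [ 0.6129 -0.0252  0.1883] [-1.80e+02 -1.00e-02  1.65e+02] F [ 0.1  1.3 -1.9] q [-0.25  0.14  0.04  1.47 -0.    0.01] 0.0092
(array([-0., -0.,  0.]), array([-1.1, -0.2, 20.3]))
```

View pics/v5.png

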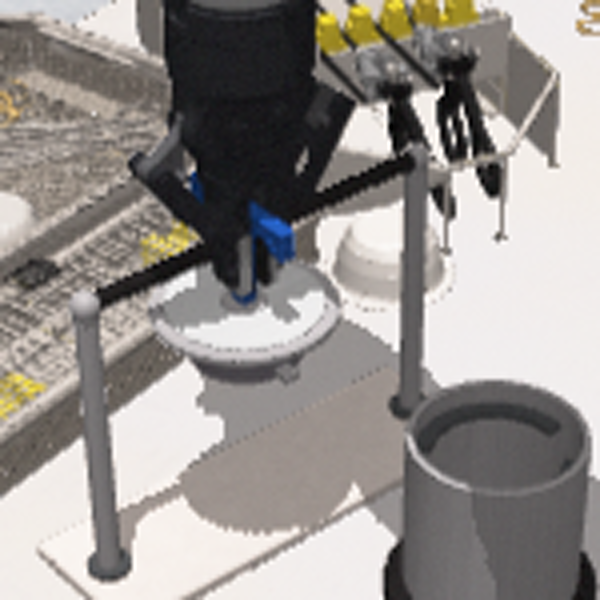

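The far arm of the handle reaches over the bar (blue tip at (195,185)), the bar runs behind the stem, and no force has built up. Lower it with feel.

```bash
python3 -m crank '[[[0,0,0],[0,0,5],3],[[0,0,0],[0,0,10],3],[[0,0,0],[0,0,14],3],[[0,0,0],[0,0,16],3],[[0,0,0],[0,0,16],3]]'; python3 -m crank '[[[0,0,0],[0,0,1.5],3],[[0,0,0],[0,0,3],3],[[0,0,0],[0,0,3],3]]'
```

```text
time_s: 12.42
tcp_pos: [0.6124, -0.0251, 0.1715]
ee_rot: [-3.141, -0.001, 2.88]
wrist_force: [-0.4, 0.1, -2.0]
finger_gap: 0.0091
finger_force: 68.5
time_s: 12.67
tcp_pos: [0.6129, -0.0252, 0.1711]
ee_rot: [-3.141, 0.001, 2.88]
wrist_force: [-8.7, 0.2, 11.0]
finger_gap: 0.009
finger_force: 70.3
```

The bar meets the stem-side slope (force −x), so back off 3 mm and reseat.

```bash
python3 -m crank '[[[0,0,0],[0,0,-2.5],3],[[0,0,0],[3,0,-2.5],3],[[0,0,0],[3,0,-2.5],3],[[0,0,0],[3,0,-1],3],[[0,0,0],[3,0,0],3],[[0,0,0],[3,0,0],3]]'; python3 -m crank '[[[0,0,0],[0,0,1],3],[[0,0,0],[0,0,2],3],[[0,0,0],[0,0,2],3]]'
```

```text
time_s: 13.17
tcp_pos: [0.6099, -0.0244, 0.1688]
ee_rot: [-3.142, -0.001, 2.88]
wrist_force: [-0.5, 1.1, -1.4]
finger_gap: 0.0092
finger_force: 68.5
time_s: 13.42
tcp_pos: [0.6101, -0.0245, 0.1684]
ee_rot: [-3.141, 0.001, 2.88]
wrist_force: [-5.3, 0.7, 8.3]
finger_gap: 0.0084
finger_force: 69.8
```

```bash
python3 -m crank '[[[0,0,0],[1,0,-1.5],3],[[0,-0.06,0],[-0.3,0,-0.3],3],[[0,-0.117,0],[-1.7,0,0.9],3],[[0,-0.175,0],[-3.2,0,2],3],[[0,-0.234,0],[-4.7,0,3],3],[[0,-0.29,0],[-6.2,0,3.9],3],[[0,-0.35,0],[-7.8,0,4.7],3],[[0,-0.35,0],[-7.8,0,4.7],3]]'; python3 -c "
from h import *
st(); print(ctrl.observe()['torque']);snap('scene','sc6')
b=cv2.imread('pics/sc6.png')[130:280,240:390]
cv2.imwrite('pics/v6.png',cv2.resize(b,(600,600),interpolation=2))"
```

```text
time_s: 14.08
tcp_pos: [0.6165, -0.0258, 0.1613]
ee_rot: [3.142, 0.352, 2.88]
wrist_force: [0.0, 0.1, -1.4]
finger_gap: 0.0088
finger_force: 68.6
14.08 [ 0.6165 -0.0258  0.1613] [180.    20.16 165.04] F [ 0.   0.1 -1.4] q [-0.25 -0.28 -0.47  1.04 -0.    0.01] 0.0088
[ 0.14137715  0.35372113 -0.01703649]
```

View pics/v6.png

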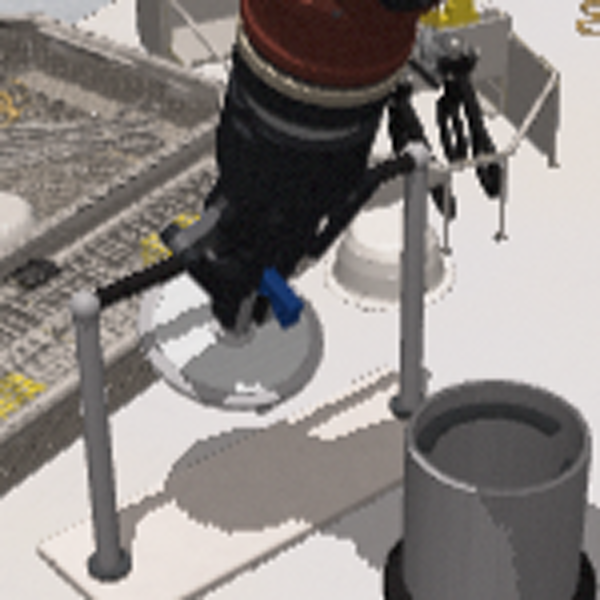

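The lid is tilted about 20° to its hanging attitude, arm over the bar. Settle a little lower to load the bar, then release slowly.

```bash
python3 -m crank '[[[0,0,0],[0.3,0,0.7],3],[[0,0,0],[0.5,0,1.4],3],[[0,0,0],[0.5,0,1.4],3]]' 20; python3 -m crank '[[[0,0,0],[0,0,0],10],[[0,0,0],[0,0,0],11],[[0,0,0],[0,0,0],12],[[0,0,0],[0,0,0],13],[[0,0,0],[0,0,0],14],[[0,0,0],[0,0,0],14],[[0,0,0],[0,0,0],14],[[0,0,0],[0,0,0],14]]' ; python3 -c "
from h import *
st(); snap('scene','sc7')"
```

```text
time_s: 14.38
tcp_pos: [0.618, -0.0267, 0.161]
ee_rot: [-3.141, 0.349, 2.88]
wrist_force: [0.0, -0.5, -1.7]
finger_gap: 0.0091
finger_force: 68.5
time_s: 15.05
tcp_pos: [0.6177, -0.0265, 0.1611]
ee_rot: [-3.141, 0.35, 2.88]
wrist_force: [0.9, 0.4, -0.4]
finger_gap: 0.0143
finger_force: 0.0
15.05 [ 0.6177 -0.0265  0.1611] [-179.99   20.06  165.  ] F [ 0.9  0.4 -0.4] q [-0.25 -0.28 -0.46  1.04 -0.    0.01] 0.0143
```

```bash
python3 -m crank '[[[0,0,0],[0,0,0],22],[[0,0,0],[0,0,0],32],[[0,0,0],[0,0,0],45],[[0,0,0],[0,0,0],50],[[0,0,0],[0,0,0],50],[[0,0,0],[0,0,0],50],[[0,0,0],[0,0,0],50],[[0,0,0],[0,0,0],50]]' ; python3 -c "
from h import *
st(); snap('scene','sc8'); snap('wrist','w8')
b=cv2.imread('pics/sc8.png')[130:280,240:390]
cv2.imwrite('pics/v8.png',np.hstack([cv2.resize(b,(400,400),interpolation=2),cv2.resize(cv2.imread('pics/w8.png'),(400,400))]))"
```

```text
time_s: 15.77
tcp_pos: [0.6177, -0.0265, 0.161]
ee_rot: [-3.141, 0.35, 2.88]
wrist_force: [0.6, -0.3, 0.5]
finger_gap: 0.0501
finger_force: 0.0
15.77 [ 0.6177 -0.0265  0.161 ] [-179.99   20.06  165.  ] F [ 0.6 -0.3  0.5] q [-0.25 -0.28 -0.46  1.04 -0.    0.01] 0.0501
```

View pics/v8.png

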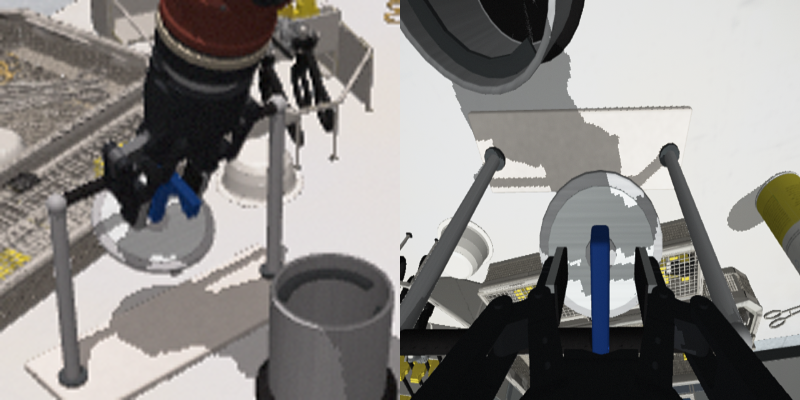

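The lid hangs on the bar with the fingers apart and nothing touching. Retreat along the tool axis.

```bash
python3 -m crank '[[[0,0,0],[1,0,-8],50],[[0,0,0],[2,0,-20],50],[[0,0,0],[3,0,-35],50],[[0,0,0],[5,0,-55],50],[[0,0,0],[8,0,-80],50],[[0,0,0],[12,0,-110],50],[[0,0,0],[16,0,-140],50],[[0,0,0],[20,0,-150],50]]' ;python3 -m crank '[[[0,0,0],[0,0,0],50],[[0,0,0],[0,0,0],50],[[0,0,0],[0,0,0],50],[[0,0,0],[0,0,0],50],[[0,0,0],[0,0,0],50],[[0,0,0],[0,0,0],50],[[0,0,0],[0,0,0],50],[[0,0,0],[0,0,0],50]]'; python3 -c "
from h import *
st(); snap('scene','sc9'); cv2.imwrite('pics/v9.png',cv2.resize(cv2.imread('pics/sc9.png')[100:340,200:460],(780,600)[0:1]+(600,)))"
```

```text
time_s: 16.53
tcp_pos: [0.5496, -0.0081, 0.3015]
ee_rot: [3.142, 0.357, 2.88]
wrist_force: [1.5, -0.3, 1.1]
finger_gap: 0.0501
finger_force: 0.0
time_s: 17.2
tcp_pos: [0.5498, -0.0083, 0.2946]
ee_rot: [-3.141, 0.349, 2.88]
wrist_force: [-0.5, 0.2, 0.6]
finger_gap: 0.05
finger_force: 0.0
17.2 [ 0.5498 -0.0083  0.2946] [-179.99   20.02  165.  ] F [-0.5  0.2  0.6] q [-0.25 -0.48 -0.37  1.33 -0.    0.01] 0.05
```

View pics/v9.png

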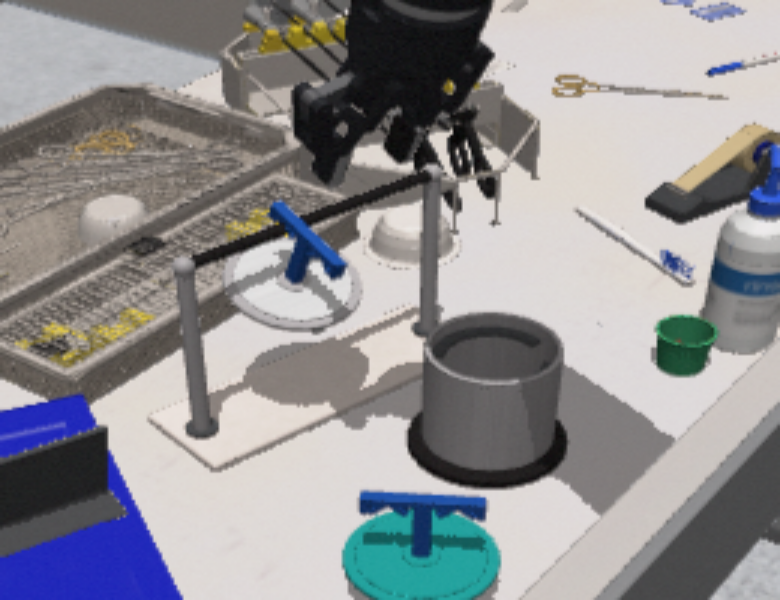

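The lid hangs freely with its far arm over the bar ((275,210)–(340,265) in the crop). The canister stands open in place, the visible bystanders are undisturbed and the gripper is clear. Handing in.

```bash
python3 -c "
from plant import job_done
print(job_done())"
```

```text
the job is handed in; nothing more can be done
None
```

The lid came free about 69° anticlockwise and now hangs by one handle arm on the rail bar, and the job is handed in at 17 s; the canister stands open where it was, though two early tugs peaked at about 27 N, just above its hoisting pull, and may have raised it up to a millimetre for a moment.

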